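# Tip the cedar ball out of its half of the divided tray

### The job

Lift the divided wooden tray by its upright centre board, hold it over the square plywood box and turn and tip it so that only the half with the cedar ball faces down and the ball rolls out into the box; the brass padlock must stay in its own half. Then set the tray level on the shelf again, roughly where it stood, and let go. Do not touch the freshly oiled ball with the gripper.

Things in the scene. Friction and masses are not known exactly. Their poses are not given: they have to be found in the camera images.
- tray_grip (a point): Loose dark wooden tray, 114 (x) x 158 (y) mm, 0.3 kg: point on its centre board, 72 mm above its underside. x along the board, y across the two halves, z up. Board 12 mm thick, top 92 mm above the underside, 110 mm long (80 mm above 40 mm height). Each half (+y, -y): floor 6 mm thick, flat to y = 48 mm, then an open lip rising at 30 degrees to its edge at y = 79, 24 mm up; end walls 34 mm high
- ball_center (a point): Centre of the cedar ball, pale wood, 34 mm diameter, 15 g, loose in one half (either one) of the tray. Its axes mean nothing. It rolls freely: below 25 degrees of tilt about the board it stays in if moved smoothly, at 45 to 55 degrees it rolls out over the lower lip
- padlock_center (a point): Centre of the small brass padlock with steel shackle, 42 x 24 x 11 mm, 50 g, lying flat and loose in the other half of the tray. When the ball's half is tipped down, the centre board holds it
- box_in (a point): Centre of the inner floor of the open square plywood box, fixed to the shelf; outside 170 x 170 mm and 70 mm high, walls 8 mm, floor 8 mm. x and y along its sides, z up
Mind the look-alikes: they are no part of the job. Of the things like the part that bears ball_center, leave any that is green, red or turquoise; of the rest the larger one is meant.

How it is judged (in metres and radians):
On the way, in this order (a step that is already met when the one before it is completed fails the run):
1. the tray is held over the box, clear of the shelf, with the ball still in it (horizontal distance between tray_grip and box_in below 0.16 m and height (world z) of tray_grip above 0.12 m and distance between ball_center and tray_grip below 0.1 m), for 0.05 s.
2. the tray is tipped over the box by more than 30 degrees (horizontal distance between tray_grip and box_in below 0.16 m and height (world z) of tray_grip above 0.12 m and angle between tray_grip's own z axis and vertical above 0.53 rad), for 0.05 s.
At the end, for the whole second after the job is handed in: The ball lies in the plywood box (centre within 70 mm of its middle along both sides and less than 45 mm above its floor); the padlock lies in the tray; the tray stands level (within 0.1 rad) on the shelf, released, its grip point within 60 mm of where it was at the start (any heading) (x of ball_center in the frame of box_in between -0.07 and 0.07 m and y of ball_center in the frame of box_in between -0.07 and 0.07 m and z of ball_center in the frame of box_in below 0.045 m and x of padlock_center in the frame of tray_grip between -0.056 and 0.056 m and y of padlock_center in the frame of tray_grip between -0.075 and 0.075 m and z of padlock_center in the frame of tray_grip below -0.025 m and angle between tray_grip's own z axis and vertical below 0.1 rad and height (world z) of tray_grip between 0.062 and 0.082 m and distance of tray_grip from where it was at the start of the episode below 0.06 m); the robot touches nothing.
It fails at once if the padlock leaves its half of the tray (distance between padlock_center and tray_grip above 0.13 m or z of padlock_center in the frame of tray_grip above 0 m).
It fails at once if the gripper touches the ball (contact force between the fingers and ball above 0.5 N).
It fails at once if the ball falls on the shelf (height (world z) of ball_center below 0.022 m and horizontal distance between ball_center and box_in above 0.11 m).
It also fails if it takes over 58 s, if anything falls off the work surface, if the arm or the gripper's body presses on something with over 40 N, if the wrist force passes 120 N, or if a joint passes its speed limit or range.

### The arm

A 6-joint arm with a two-finger parallel gripper is mounted at the origin on the work surface. World frame = base frame: x ahead of the robot, y to its left, z up, the work surface at z = 0. Lengths are in m, angles in degrees, forces in N, time in s.
With the tool pointing down it reaches from about 0.4 to 0.825 m from the base axis. Payload 7 kg.
Tool frame: the origin (TCP) lies between the finger pads; the fingertips stand ctrl.nose_length ahead of it and the grasp point (between the pads) lies 8 mm behind it (ctrl.nose_length is the distance from the TCP to the fingertips, in m); y points along the fingers, z is the direction in which the jaws open and shut, and the axes are right-handed (so a half turn about y gives the same grasp; the last joint's range is limited). The gripper opens to 88 mm and grips with 3 to 60 N. Pads are 19 mm wide; open, the fingers measure 130 mm over their backs; the gripper's body (78 mm by 193 mm) begins 47 mm behind the grasp point.
Start: joints at [89.96, 20.546, 0.682, 0, -70.136, -16.507], TCP at [0.192, 0.647, 0.238] pointing down, gripper open.
Joint ranges: [-176.03, 176.03], [-82.01, 121.73], [-58.28, 71.71], [-173.87, 95.51], [-174.79, -0.11], [-173.66, 173.66]. Speed limits (degrees/s): [136.94, 136.94, 172.46, 180, 180, 180].

### API

Orientations are given as [roll, pitch, yaw] about the fixed x, y, z axes, in that order (R = Rz(yaw) Ry(pitch) Rx(roll)).
In Python, from plant import ctrl gives the robot as it stands. The module is installed in compiled form; this text tells all that it offers.
- The arm moves only by the tool drive_tool, never from a script. Its argument "moves" is a list that holds one entry, the list of rows, each a list of 6 numbers: the shift along the tool's x, y, z in mm, then the turn, a rotation vector about the tool's x, y, z in rad. A call has 1 to 20 rows; each row is the pose to reach, as a shift and turn from the pose commanded when the call began, along the tool's axes at that moment; what a row does not reach only later rows make up. A row lasts 1/12 s, in which the tool goes at most 41.7 mm and 7.16 degrees, less where a joint would pass 70% of its speed; a pose out of reach is approached as far as the arm can. A call with a gripper value outside its range is refused whole. "claw" is the opening, from 0 (shut) to 1 (fully open), set as the call begins (left out, the last holds). The fingers move at their own pace and stop on an object; the grip force is fixed at half the most. Time passes only in rows, so rows that repeat a pose let the fingers close. It gives the time, the measured TCP pose, the force and the opening at its end, in the units of the state.
- ctrl.get_obs(): the state, without advancing time (a new reading comes with each control period).
- ctrl.snapshot(name): name is "side" or "top" or "wrist"; returns (picture, depth): 420x560x3 uint8, blue, green, red; 420x560 float32, m along the optical axis (not along the pixel's ray), 0 where there is no reading.
- ctrl.camera_model(name): a dict with "vertical_fov" (degrees; the focal length in pixels is half the picture's height over the tangent of half this angle, whatever the lens; pixels are square), "cx", "cy" (the principal point, pixels), "extrinsics" (4x4, takes a point from camera to world coordinates). Camera axes: x right, y down, z forward; pixel columns grow to the right and rows downward; lengths in m; the calibration is good to about 2 mm. A picture is of the moment at which its call begins: read the wrist's pose just before it. camera_model takes no time and is no camera call; for the wrist camera it gives the pose at the moment of the call.
- ctrl.close_job(): hands the job in, once; it reports no verdict.
The state is a dict: "clock": time; "joint_pos": joint angles; "qvel": joint speeds; "tau": joint torques, N m; "tool_pos": TCP position; "orientation": TCP orientation; "force": force on the tool from outside, world axes, zero at the start; "moment": the same for the moment, N m; "opening": finger opening in m.
Only numpy, scipy, OpenCV 4.12 (cv2) and the standard library are available. Lean on these libraries where they do the work, as an engineer would, in place of code of your own. Each camera call takes 0.05 s, during which the arm holds its last target. There are 200 camera calls.

## Working session

There is one attempt and no reset: what is moved stays moved. The work goes in short steps, Python scripts to look and compute and a tool call to move; the robot and the scene stay as the last step left them, time stands still between calls to the robot, and variables do not carry over. Pictures are saved under pics/ and viewed, about 8 in all and at most 12, crops included, and the job is handed in when it is done.

Besides the shell and the picture viewer there is one more tool, called after ">>>" in YAML: its name, and indented under it one key for each argument. drive_tool: Moves the arm, as the interface text tells. Its arguments: {"type":"object","properties":{"moves":{"type":"array","items":{"type":"array","items":{"type":"array","items":{"type":"number"}}}},"claw":{"type":"number"}},"required":["moves"]}

```bash
mkdir -p pics; ls; python3 - <<'E'
from plant import ctrl
import cv2,numpy as np
o=ctrl.get_obs();print(o['clock'],o['tool_pos'],o['orientation'],o['opening'],ctrl.nose_length)
for n in('top','side'):
    p,d=ctrl.snapshot(n);cv2.imwrite(f'pics/{n}0.png',p);np.save(f'pics/{n}0.npy',d)
    m=ctrl.camera_model(n);print(n,m['vertical_fov'],m['cx'],m['cy'],np.round(m['extrinsics'],3).tolist())
E
```

```text
pics
0.0 [0.19216625 0.64658429 0.23664463] [-8.99070243e+01  9.79345052e-03  1.63446452e+02] 0.08777543671824754 0.011
top 48.63811094827267 286.05065571222144 202.2960798231609 [[-0.027, -0.984, 0.178, 0.296], [-0.999, 0.032, 0.026, -0.024], [-0.032, -0.177, -0.984, 1.027], [0.0, 0.0, 0.0, 1.0]]
side 53.19975813612275 274.55218736678023 209.6371697987987 [[-0.901, -0.291, 0.323, 0.225], [-0.434, 0.637, -0.637, 0.471], [-0.02, -0.714, -0.7, 0.587], [0.0, 0.0, 0.0, 1.0]]
```

View pics/top0.png

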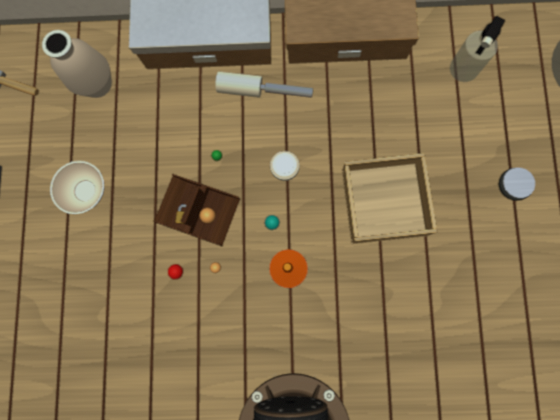

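View pics/side0.png

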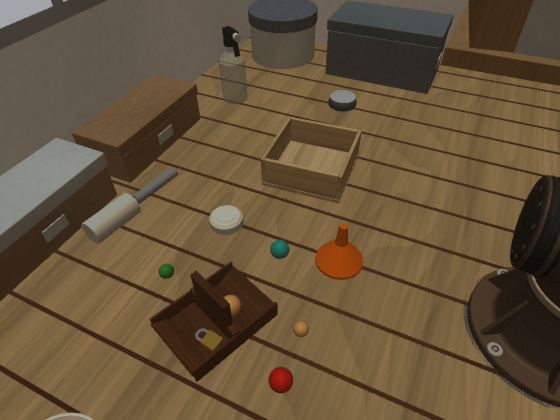

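The top view shows the tray at about (198,210). The padlock is in its left half (182,213) and the cedar ball in its right half (207,215). The box is at about (390,198), and the funnel at (288,268) stands between them, nearer the base. The small ball at (215,268) is a decoy. Next I'll measure from depth.

```bash
cat > h.py <<'E'
import numpy as np,cv2
from plant import ctrl
def cloud(n,d,m=None):
    m=m or ctrl.camera_model(n);h,w=d.shape
    f=h/2/np.tan(np.radians(m['vertical_fov']/2))
    v,u=np.mgrid[:h,:w];P=np.stack([(u-m['cx'])/f*d,(v-m['cy'])/f*d,d],-1)
    E=m['extrinsics'];return P@E[:3,:3].T+E[:3,3]
E
python3 - <<'E'
from h import *
for n in('top','side'):
    d=np.load(f'pics/{n}0.npy');p=cv2.imread(f'pics/{n}0.png');W=cloud(n,d)
    win=np.zeros(d.shape,bool)
    if n=='top': win[165:255,145:250]=1
    else: win[255:380,140:285]=1
    ok=win&(d>0)
    hsv=cv2.cvtColor(p,cv2.COLOR_BGR2HSV)
    dark=ok&(hsv[...,2]<90)
    def show(t,Q):
        if len(Q)>5:
            r=cv2.minAreaRect((Q[:,:2]*1000).astype(np.float32));print(n,t,len(Q),'mean',np.round(Q.mean(0),4),'rect',np.round(r[0],1),np.round(r[1],1),round(r[2],1))
    show('board',W[dark&(W[...,2]>.082)&(W[...,2]<.1)])
    show('traylow',W[dark&(W[...,2]>.012)&(W[...,2]<.04)])
    ball=ok&(hsv[...,0]>6)&(hsv[...,0]<20)&(hsv[...,2]>150)&(W[...,2]>.018)
    k,l,s,c=cv2.connectedComponentsWithStats(ball.astype(np.uint8))
    for i in range(1,k):
        if s[i,4]>25: print(n,'blob',c[i],s[i,4],np.round(W[l==i].mean(0),4),W[l==i][:,2].max())
    win=np.zeros(d.shape,bool)
    if n=='top': win[140:255,330:445]=1
    else: win[110:205,255:370]=1
    show('boxrim',W[win&(W[...,2]>.06)&(W[...,2]<.08)])
    if n=='top':
        win[:]=0;win[240:295,265:315]=1;print('funnel top',W[win][:,2].max())
E
```

```text
top board 259 mean [0.4671 0.199  0.091 ] rect [467.5 199.6] [12.7 79.7] 68.5
top traylow 1423 mean [0.4706 0.2038 0.022 ] rect [467.8 201.3] [163.1 113. ] 68.9
top blob [206.46296296 214.42592593] 108 [0.454  0.1764 0.0358] 0.04125068976015411
top boxrim 1357 mean [ 0.4747 -0.2171  0.0688] rect [ 475.3 -215.4] [170.5 171. ] 4.3
funnel top 1.0268743224846029
side board 473 mean [0.4672 0.2044 0.0898] rect [469.2 202.2] [12.8 79.5] 68.7
side traylow 3773 mean [0.4705 0.2074 0.0221] rect [464.  187.1] [219.7 204.1] 32.8
side blob [231.02564103 300.24358974] 78 [0.4532 0.1776 0.0371] 0.040529080033975484
side boxrim 1207 mean [ 0.4759 -0.2026  0.0662] rect [ 477.9 -213.2] [170.4 173.4] 4.4
```

Two views agree. The tray is centred at (0.468, 0.201), with its +y axis at azimuth 68.5°. The ball is in the −y half, next to the board. The box is at (0.475, −0.215), yaw 4°. The sizes match (80×12.7 board, 163×113 tray, 170×171 box). I'll move above the tray now.

>>> drive_tool:
  moves:
    - [[-100,10,90,0,0.5,0],[-390,37,348,0,2.2,0],[-390,37,348,0,2.2,0],[-390,37,348,0,2.2,0],[-390,37,348,0,2.2,0],[-390,37,348,0,2.2,0],[-390,37,348,0,2.2,0],[-390,37,348,0,2.2,0],[-390,37,348,0,2.2,0],[-390,37,348,0,2.2,0],[-390,37,348,0,2.2,0],[-390,37,348,0,2.2,0],[-390,37,348,0,2.2,0],[-390,37,348,0,2.2,0],[-390,37,348,0,2.2,0],[-390,37,348,0,2.2,0],[-390,37,348,0,2.2,0],[-390,37,348,0,2.2,0],[-390,37,348,0,2.2,0],[-390,37,348,0,2.2,0]]
  claw: 1

```text
clock: 1.77
tool_pos: [0.4669, 0.2022, 0.2004]
orientation: [-90.0, 0.0, 37.6]
force: [-0.9, 0.5, -0.1]
opening: 0.0875
```

>>> drive_tool:
  moves:
    - [[0,0,0,0,1.03,0],[0,0,0,0,1.03,0],[0,0,0,0,1.03,0],[0,0,0,0,1.03,0],[0,0,0,0,1.03,0],[0,0,0,0,1.03,0],[0,0,0,0,1.03,0],[0,0,0,0,1.03,0],[0,0,0,0,1.03,0],[0,0,0,0,1.03,0],[0,0,0,0,1.03,0],[0,0,0,0,1.03,0]]

```text
clock: 2.77
tool_pos: [0.4669, 0.2023, 0.2005]
orientation: [-90.0, 0.0, -21.5]
force: [-0.1, 0.0, 0.1]
opening: 0.0876
```

```bash
python3 - <<'E'
from h import *
o=ctrl.get_obs();print(o['clock'],o['tool_pos'],o['orientation'],np.round(o['joint_pos'],1))
m=ctrl.camera_model('wrist');p,d=ctrl.snapshot('wrist');cv2.imwrite('pics/w1.png',p);np.save('pics/w1.npy',d);W=cloud('wrist',d,m)
hsv=cv2.cvtColor(p,cv2.COLOR_BGR2HSV)
near=np.hypot(W[...,0]-.468,W[...,1]-.201)<.1
Q=W[near&(d>0)&(hsv[...,2]<130)&(W[...,2]>.085)&(W[...,2]<.1)]
if len(Q): print(len(Q),Q.mean(0),cv2.minAreaRect((Q[:,:2]*1000).astype(np.float32)))
E
```

```text
2.7667 [0.46692913 0.20233596 0.20049751] [-9.00073883e+01  4.41408933e-03 -2.14514624e+01] [  45.6    6.5  -23.1   -0.   -60.4 -157. ]
1596 [0.46640961 0.20117255 0.091043  ] ((468.24005126953125, 200.49456787109375), (11.828120231628418, 79.38346099853516), 69.4186782836914)
```

View pics/w1.png

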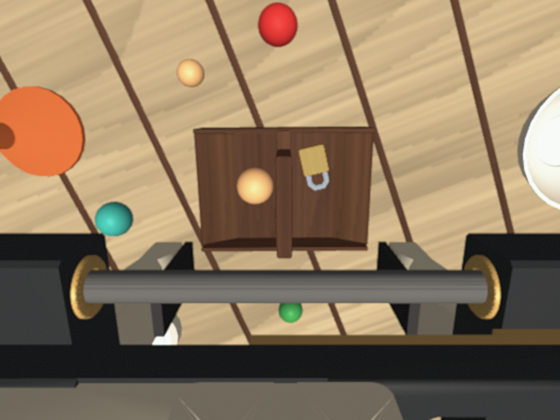

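The wrist view shows the board in the middle between the fingers (column 285). The ball is at (255,186) in the −y half and the padlock at (315,165) in the other. The board centre measures (0.468, 0.2005) against the TCP at (0.467, 0.2023), so the correction is small. I'll descend and grip.

>>> drive_tool:
  moves:
    - [[0.5,10,0,0,0,0],[1,30,-1,0,0,0],[2,52,-1,0,0,0],[2,74,-1,0,0,0],[2,96,-1,0,0,0],[2,114,-1,0,0,0],[2,126,-1,0,0,0],[2,132,-1,0,0,0],[2,132,-1,0,0,0],[2,132,-1,0,0,0]]

```text
clock: 3.65
tool_pos: [0.4685, 0.2006, 0.0685]
orientation: [-90.0, 0.0, -21.6]
force: [0.3, -0.3, 0.2]
opening: 0.0876
```

>>> drive_tool:
  moves:
    - [[0,0,0,0,0,0],[0,0,0,0,0,0],[0,0,0,0,0,0],[0,0,0,0,0,0],[0,0,0,0,0,0],[0,0,0,0,0,0],[0,0,0,0,0,0],[0,0,0,0,0,0],[0,0,0,0,0,0],[0,0,0,0,0,0],[0,0,0,0,0,0],[0,0,0,0,0,0]]
  claw: 0

```text
clock: 4.65
tool_pos: [0.4685, 0.2007, 0.0685]
orientation: [-90.0, 0.0, -21.6]
force: [-1.0, 0.2, 0.2]
opening: 0.0133
```

>>> drive_tool:
  moves:
    - [[0,-1,0,0,0,0],[0,-4,0,0,0,0],[0,-9,0,0,0,0],[0,-16,0,0,0,0],[0,-25,0,0,0,0],[0,-36,0,0,0,0],[0,-48,0,0,0,0],[0,-60,0,0,0,0],[0,-72,0,0,0,0],[0,-84,0,0,0,0],[0,-96,0,0,0,0],[0,-108,0,0,0,0],[0,-119,0,0,0,0],[0,-129,0,0,0,0],[0,-138,0,0,0,0],[0,-145,0,0,0,0],[0,-151,0,0,0,0],[0,-156,0,0,0,0],[0,-159,0,0,0,0],[0,-160,0,0,0,0]]

```text
clock: 6.32
tool_pos: [0.4686, 0.2008, 0.2289]
orientation: [-90.0, -0.0, -21.6]
force: [0.5, 0.0, -3.3]
opening: 0.0117
```

```bash
python3 - <<'E'
from h import *
o=ctrl.get_obs();print(o['clock'],o['tool_pos'],o['orientation'],np.round(o['joint_pos'],1),o['force'],o['opening'])
p,d=ctrl.snapshot('side');q,_=ctrl.snapshot('wrist');cv2.imwrite('pics/s2.png',np.hstack([cv2.resize(p,(400,300)),cv2.resize(q,(400,300))]))
E
```

```text
6.3167 [0.46856939 0.20075546 0.22888344] [-8.99882496e+01 -6.08225658e-03 -2.16110197e+01] [  45.3    5.2  -20.6    0.   -64.2 -156.9] [ 0.51791541  0.04278102 -3.29651362] 0.011718066544377605
```

View pics/s2.png

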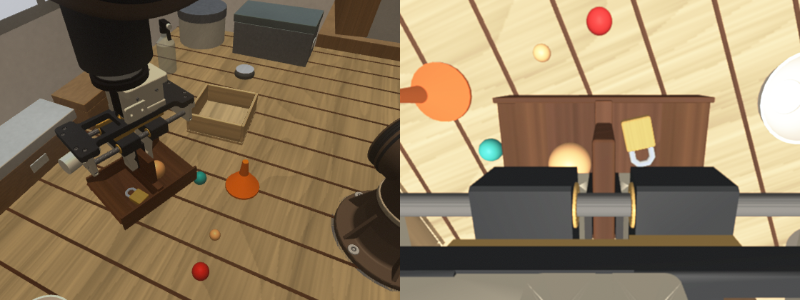

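It's held with the ball and padlock in place. I'll carry it smoothly to the box, yawing 26° so that the ball half points to −y along the box.

>>> drive_tool:
  moves:
    - [[0.3,0,-0.8,0,-0.001,0],[1.4,0,-3.3,0,-0.004,0],[3.1,0,-7.4,0,-0.01,0],[5.6,0,-13.1,0,-0.017,0],[8.7,0,-20.5,0,-0.027,0],[12.5,0,-29.5,0,-0.039,0],[17.1,0,-40.3,0,-0.054,0],[22.3,0,-52.6,0,-0.07,0],[27.8,0,-65.6,0,-0.087,0],[33.5,0,-78.9,0,-0.105,0],[39,0,-91.9,0,-0.122,0],[44.7,0,-105.2,0,-0.14,0],[50.2,0,-118.2,0,-0.157,0],[55.8,0,-131.5,0,-0.175,0],[61.3,0,-144.5,0,-0.192,0],[67,0,-157.8,0,-0.21,0],[72.5,0,-170.8,0,-0.227,0],[78,0,-183.7,0,-0.244,0],[83.7,0,-197,0,-0.262,0],[89.2,0,-210,0,-0.279,0]]

```text
clock: 8.08
tool_pos: [0.4737, -0.0288, 0.2286]
orientation: [-90.0, -0.0, -5.6]
force: [0.7, -0.6, -3.5]
opening: 0.0118
```

>>> drive_tool:
  moves:
    - [[1.7,0,-14.2,0,-0.018,0],[3.5,0,-28.4,0,-0.035,0],[5.2,0,-42.5,0,-0.053,0],[7,0,-56.7,0,-0.07,0],[8.7,0,-70.9,0,-0.088,0],[10.4,0,-85.1,0,-0.105,0],[12.1,0,-98.4,0,-0.121,0],[13.5,0,-109.9,0,-0.136,0],[14.7,0,-119.7,0,-0.148,0],[15.7,0,-127.6,0,-0.158,0],[16.4,0,-133.9,0,-0.165,0],[17,0,-138.3,0,-0.171,0],[17.3,0,-140.9,0,-0.174,0],[17.4,0,-141.8,0,-0.175,0],[17.4,0,-141.8,0,-0.175,0],[17.4,0,-141.8,0,-0.175,0],[17.4,0,-141.8,0,-0.175,0]]

```text
clock: 9.5
tool_pos: [0.4775, -0.1699, 0.2286]
orientation: [-90.0, -0.0, 4.4]
force: [1.0, 0.9, -2.8]
opening: 0.0119
```

```bash
python3 - <<'E'
from h import *
o=ctrl.get_obs();print(o['clock'],o['tool_pos'],o['orientation'],np.round(o['joint_pos'],1),o['force'],o['opening'])
p,d=ctrl.snapshot('side');q,_=ctrl.snapshot('wrist');cv2.imwrite('pics/s3.png',np.hstack([cv2.resize(p,(400,300)),cv2.resize(q,(400,300))]))
E
```

```text
9.5 [ 0.47750723 -0.16993227  0.22859644] [-8.99979855e+01 -5.38544611e-03  4.41860697e+00] [  2.6   5.  -20.9  -0.  -64.1 -88.2] [ 0.99566015  0.86294921 -2.81102957] 0.011925524698766022
```

View pics/s3.png

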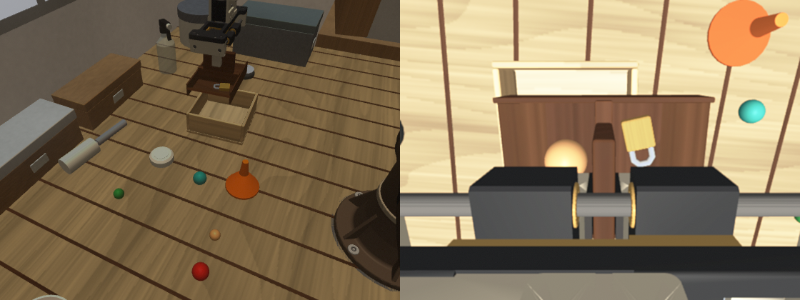

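The tray is over the box with the ball still in. I'll lower it 40 mm, shift 15 mm upstream and tilt to 24°, then check the joints.

>>> drive_tool:
  moves:
    - [[0,1,0.3,0.005,0,0],[0,3,1,0.02,0,0],[0,6,2,0.04,0,0],[0,9,3,0.065,0,0],[0,12,4,0.09,0,0],[0,15,5,0.12,0,0],[0,18,6,0.15,0,0],[0,21,7,0.18,0,0],[0,24,8,0.21,0,0],[0,27,9,0.24,0,0],[0,30,10,0.27,0,0],[0,33,11.5,0.3,0,0],[0,35,12.5,0.325,0,0],[0,37,13.5,0.35,0,0],[0,38.5,14.3,0.375,0,0],[0,39.5,14.7,0.395,0,0],[0,40,15,0.41,0,0],[0,40,15,0.42,0,0],[0,40,15,0.42,0,0],[0,40,15,0.42,0,0]]

```text
clock: 11.27
tool_pos: [0.4764, -0.1555, 0.1886]
orientation: [-66.0, -0.0, 4.4]
force: [-0.1, 0.3, -3.0]
opening: 0.0117
```

```bash
python3 - <<'E'
from h import *
o=ctrl.get_obs();print(o['clock'],o['tool_pos'],o['orientation'],np.round(o['joint_pos'],1),o['force'],o['opening'])
E
```

```text
11.2667 [ 0.47638995 -0.15546051  0.18858158] [-6.59511527e+01 -2.31340585e-03  4.38418614e+00] [-14.2  14.8  -8.9 -23.5 -75.6 -63.6] [-0.12007126  0.2778711  -3.04663494] 0.011711751934384904
```

Joints are well within range. I'll tip on to about 52° and hold.

>>> drive_tool:
  moves:
    - [[0,0,0,0.01,0,0],[0,0,0,0.035,0,0],[0,0,0,0.07,0,0],[0,0,0,0.11,0,0],[0,0,0,0.15,0,0],[0,0,0,0.19,0,0],[0,0,0,0.23,0,0],[0,0,0,0.27,0,0],[0,0,0,0.31,0,0],[0,0,0,0.35,0,0],[0,0,0,0.39,0,0],[0,0,0,0.43,0,0],[0,0,0,0.46,0,0],[0,0,0,0.48,0,0],[0,0,0,0.48,0,0],[0,0,0,0.48,0,0],[0,0,0,0.48,0,0],[0,0,0,0.48,0,0],[0,0,0,0.48,0,0],[0,0,0,0.48,0,0]]

```text
clock: 12.93
tool_pos: [0.4764, -0.155, 0.189]
orientation: [-38.5, -0.0, 4.4]
force: [-0.6, 0.2, -2.6]
opening: 0.0118
```

```bash
python3 - <<'E'
from h import *
o=ctrl.get_obs();print(o['clock'],o['tool_pos'],o['orientation'],np.round(o['joint_pos'],1),o['force'],o['opening'])
p,d=ctrl.snapshot('side');q,_=ctrl.snapshot('wrist');cv2.imwrite('pics/s4.png',np.hstack([cv2.resize(p[40:250,150:430],(400,300)),cv2.resize(q,(400,300))]))
E
```

```text
12.9333 [ 0.47642599 -0.15500171  0.18901084] [-38.47423034  -0.04600983   4.43158467] [-29.   28.2   3.  -41.2 -97.2 -49.5] [-0.58713523  0.15068112 -2.58859975] 0.01177790822893382
```

View pics/s4.png

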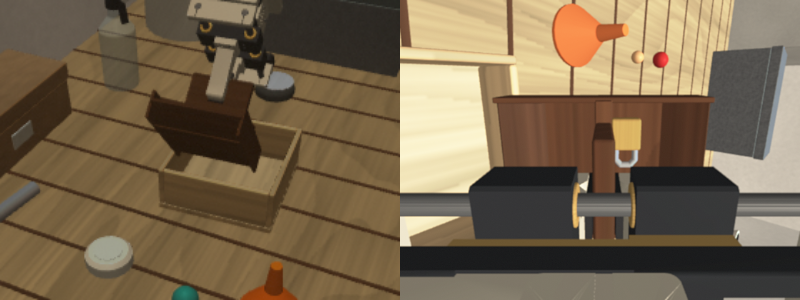

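The ball has left the tray half and the padlock rests against the board. I'll level the tray while rising, then check that the ball is in the box.

>>> drive_tool:
  moves:
    - [[0,0,0,-0.01,0,0],[0,0,0,-0.04,0,0],[0,0,0,-0.08,0,0],[0,0,0,-0.13,0,0],[0,0,0,-0.18,0,0],[0,0,0,-0.23,0,0],[0,0,0,-0.28,0,0],[0,0,0,-0.33,0,0],[0,0,0,-0.38,0,0],[0,0,0,-0.43,0,0],[0,0,0,-0.48,0,0],[0,0,0,-0.53,0,0],[0,0,0,-0.58,0,0],[0,0,0,-0.63,0,0],[0,0,0,-0.68,0,0],[0,0,0,-0.73,0,0],[0,0,0,-0.78,0,0],[0,0,0,-0.83,0,0],[0,0,0,-0.87,0,0],[0,0,0,-0.9,0,0]]

```text
clock: 14.7
tool_pos: [0.4761, -0.1545, 0.1892]
orientation: [-90.1, -0.1, 4.5]
force: [-0.9, 0.7, -2.8]
opening: 0.0115
```

>>> drive_tool:
  moves:
    - [[0,-2,0,0,0,0],[0,-6,0,0,0,0],[0,-12,0,0,0,0],[0,-18,0,0,0,0],[0,-24,0,0,0,0],[0,-30,0,0,0,0],[0,-35,0,0,0,0],[0,-38,0,0,0,0],[0,-40,0,0,0,0],[0,-40,0,0,0,0]]

```text
clock: 15.53
tool_pos: [0.4765, -0.1553, 0.229]
orientation: [-90.0, -0.0, 4.4]
force: [1.3, 0.1, -2.5]
opening: 0.0122
```

```bash
python3 - <<'E'
from h import *
o=ctrl.get_obs();print(o['clock'],o['tool_pos'],o['orientation'],np.round(o['joint_pos'],1),o['force'],o['opening'])
p,d=ctrl.snapshot('side');cv2.imwrite('pics/s5.png',p)
W=cloud('side',d);hsv=cv2.cvtColor(p,cv2.COLOR_BGR2HSV)
b=(hsv[...,0]>5)&(hsv[...,0]<20)&(hsv[...,1]>110)&(hsv[...,2]>150)&(abs(W[...,0]-.475)<.085)&(abs(W[...,1]+.215)<.085)&(W[...,2]>.012)&(W[...,2]<.055)
k,l,s,c=cv2.connectedComponentsWithStats(b.astype(np.uint8))
for i in range(1,k):
    if s[i,4]>15: print(c[i],s[i,4],np.round(W[l==i].mean(0),3))
q,_=ctrl.snapshot('wrist');cv2.imwrite('pics/s5.png',np.hstack([cv2.resize(p[40:250,150:430],(400,300)),cv2.resize(q,(400,300))]))
E
```

```text
15.5333 [ 0.47646517 -0.15531608  0.22896317] [-8.99980563e+01 -3.12358754e-02  4.39296063e+00] [  4.4   4.4 -21.6  -0.  -64.  -90.1] [ 1.34759444  0.14464183 -2.45932479] 0.012164639767204522
```

View pics/s5.png

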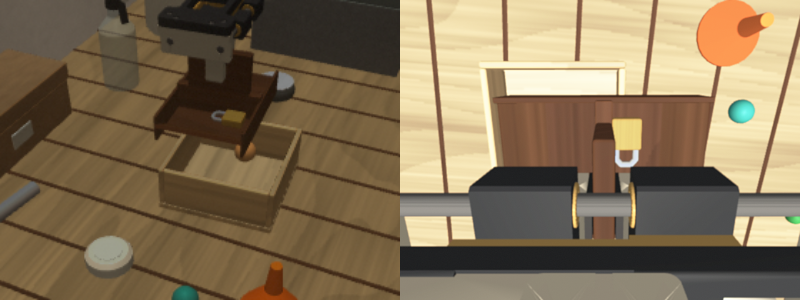

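The ball lies in the box and the padlock is still in its own half. I'll carry the tray back.

>>> drive_tool:
  moves:
    - [[0,0,1.5,0,0.002,0],[0.3,0,5.9,0,0.008,0],[0.7,0,13.4,0,0.017,0],[1.3,0,23.7,0,0.03,0],[2,0,37.1,0,0.047,0],[2.9,0,53.4,0,0.068,0],[3.8,0,71.2,0,0.091,0],[4.8,0,89,0,0.113,0],[5.8,0,106.8,0,0.136,0],[6.7,0,124.6,0,0.159,0],[7.7,0,142.4,0,0.182,0],[8.7,0,160.2,0,0.204,0],[9.6,0,178,0,0.227,0],[10.6,0,195.8,0,0.25,0],[11.5,0,213.6,0,0.272,0],[12.5,0,231.4,0,0.295,0],[13.5,0,249.2,0,0.318,0],[14.4,0,267,0,0.34,0],[15.4,0,284.8,0,0.363,0],[16.4,0,302.6,0,0.386,0]]

```text
clock: 17.3
tool_pos: [0.4691, 0.1488, 0.2284]
orientation: [-90.0, 0.0, -17.8]
force: [-0.2, -0.1, -2.9]
opening: 0.0115
```

>>> drive_tool:
  moves:
    - [[-5.3,0,15.5,0,0.021,0],[-9.7,0,28,0,0.038,0],[-13.1,0,37.9,0,0.051,0],[-15.5,0,44.9,0,0.06,0],[-16.9,0,49.1,0,0.066,0],[-17.4,0,50.5,0,0.068,0],[-17.4,0,50.5,0,0.068,0],[-17.4,0,50.5,0,0.068,0],[-17.4,0,50.5,0,0.068,0]]

```text
clock: 18.05
tool_pos: [0.4682, 0.2006, 0.2286]
orientation: [-90.0, 0.0, -21.6]
force: [0.5, -0.5, -3.3]
opening: 0.0121
```

>>> drive_tool:
  moves:
    - [[0,2,0,0,0,0],[0,8,0,0,0,0],[0,17,0,0,0,0],[0,29,0,0,0,0],[0,42,0,0,0,0],[0,55,0,0,0,0],[0,68,0,0,0,0],[0,81,0,0,0,0],[0,94,0,0,0,0],[0,106,0,0,0,0],[0,117,0,0,0,0],[0,127,0,0,0,0],[0,135,0,0,0,0],[0,142,0,0,0,0],[0,147,0,0,0,0],[0,151,0,0,0,0],[0,154,0,0,0,0],[0,156,0,0,0,0],[0,157,0,0,0,0],[0,157,0,0,0,0]]

```text
clock: 19.72
tool_pos: [0.4683, 0.2012, 0.0716]
orientation: [-90.0, -0.0, -21.6]
force: [-1.4, -1.0, -3.5]
opening: 0.0118
```

>>> drive_tool:
  moves:
    - [[0,0.7,0,0,0,0],[0,1.4,0,0,0,0],[0,2.1,0,0,0,0],[0,2.7,0,0,0,0],[0,3.2,0,0,0,0],[0,3.2,0,0,0,0],[0,3.2,0,0,0,0]]

```text
clock: 20.3
tool_pos: [0.4683, 0.2012, 0.0686]
orientation: [-90.0, -0.0, -21.6]
force: [-2.0, -0.2, 0.5]
opening: 0.0118
```

>>> drive_tool:
  moves:
    - [[0,0,0,0,0,0],[0,0,0,0,0,0],[0,0,0,0,0,0],[0,0,0,0,0,0],[0,0,0,0,0,0],[0,0,0,0,0,0],[0,0,0,0,0,0],[0,0,0,0,0,0],[0,0,0,0,0,0],[0,0,0,0,0,0]]
  claw: 1

```text
clock: 21.13
tool_pos: [0.4683, 0.2011, 0.0684]
orientation: [-90.0, -0.0, -21.6]
force: [-0.1, 0.9, 0.5]
opening: 0.0728
```

>>> drive_tool:
  moves:
    - [[0,-5,0,0,0,0],[0,-15,0,0,0,0],[0,-35,0,0,0,0],[0,-60,0,0,0,0],[0,-90,0,0,0,0],[0,-120,0,0,0,0],[0,-150,0,0,0,0],[0,-180,0,0,0,0],[0,-180,0,0,0,0],[0,-180,0,0,0,0]]

```text
clock: 21.97
tool_pos: [0.469, 0.2017, 0.2513]
orientation: [-89.7, -0.1, -21.6]
force: [-0.3, -0.4, -0.9]
opening: 0.0877
```

```bash
python3 - <<'E'
from h import *
o=ctrl.get_obs();print(o['clock'],o['tool_pos'],o['force'],o['opening'])
m=ctrl.camera_model('wrist');q,d=ctrl.snapshot('wrist');W=cloud('wrist',d,m)
hsv=cv2.cvtColor(q,cv2.COLOR_BGR2HSV)
near=np.hypot(W[...,0]-.468,W[...,1]-.201)<.1
Q=W[near&(d>0)&(hsv[...,2]<130)&(W[...,2]>.085)&(W[...,2]<.1)]
if len(Q): print(len(Q),Q.mean(0),cv2.minAreaRect((Q[:,:2]*1000).astype(np.float32)))
t,dt=ctrl.snapshot('top');W=cloud('top',dt);hsv=cv2.cvtColor(t,cv2.COLOR_BGR2HSV)
b=(hsv[...,0]>5)&(hsv[...,0]<18)&(hsv[...,1]>110)&(hsv[...,2]>150)&(abs(W[...,0]-.475)<.08)&(abs(W[...,1]+.215)<.08)&(W[...,2]>.018)
print('ball',b.sum(),np.round(W[b].mean(0),3),W[b][:,2].max())
cv2.imwrite('pics/s6.png',np.hstack([cv2.resize(t,(400,300)),cv2.resize(q,(400,300))]))
E
```

```text
21.9667 [0.46897679 0.20169643 0.25130899] [-0.33777082 -0.41380983 -0.92421219] 0.08769259565947903
1164 [0.46683987 0.2015623  0.09097753] ((468.06573486328125, 200.9666290283203), (11.579320907592773, 79.1590576171875), 68.70072174072266)
ball 114 [ 0.476 -0.273  0.036] 0.04404782971532184
```

View pics/s6.png

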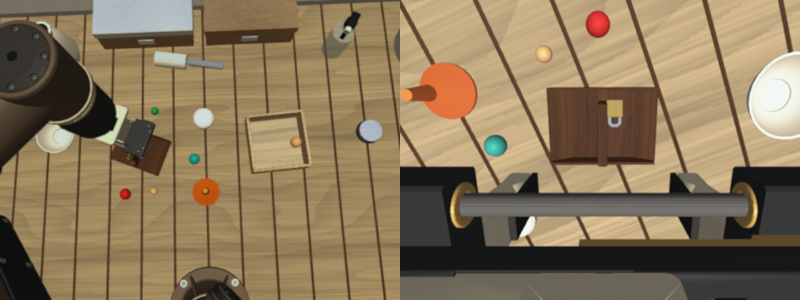

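All conditions look met, so I'm handing the job in.

```bash
python3 -c "
from plant import ctrl
print(ctrl.close_job())"
```

```text
the job is handed in; nothing more can be done
None
```

I lifted the tray by its centre board and carried it over the box. There I tipped the ball's half down to about 52°, and the cedar ball rolled out into the box. I then set the tray back level, released it and drew the gripper clear. The job is handed in at about 22 s of the 58 s allowed; the interface gives no verdict.

Last checks, none of which failed or disagreed:
- **Ball:** it lies in the box against the −y wall at about (0.476, −0.273), roughly 58 mm from the middle; the limit is 70 mm.
- **Padlock:** it is still in its own half, resting next to the board.
- **Tray:** the board centre is at (0.468, 0.201) with its top at 91 mm. That is within about 2 mm of where it stood, with the same heading.
- **Gripper:** it is open and about 0.18 m above where it released the tray. Its tips were planned about 15 mm above the ball, but I had no direct reading of finger-to-ball contact.

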